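Punch a hanging-screw mark in a painting panel

ROBOT

A 6-joint arm with a two-finger parallel gripper is mounted at the origin on the work surface. World frame = base frame: x ahead of the robot, y to its left, z up, the work surface at z = 0. Lengths are in m, angles in rad, forces in N, time in s.
With the tool pointing down it reaches from about 0.35 to 0.775 m from the base axis. Payload 7.3 kg.
Tool frame: the origin (TCP) lies midway between the tips of the shut fingers; the grasp point (between the pads) lies 19 mm behind it (tcp_to_grasp is the distance from the TCP to the grasp point, in m); z points along the fingers, y is the line along which they close (so a half turn about z gives the same grasp; the last joint's range is limited). The gripper opens to 92 mm and grips with 3 to 60 N. Pads are 19 mm wide; open, the fingers measure 130 mm over their backs; the gripper's body (75 mm by 190 mm) begins 47 mm behind the grasp point.
Start: joints at [-1.376, 0.342, 1.524, -0, 1.275, -0.146], TCP at [0.175, -0.495, 0.227] pointing down, gripper open.
Joint ranges: [-2.53, 2.53], [-0.77, 2.02], [0.04, 2.7], [-1, 4.14], [0.28, 2.66], [-3.11, 3.11]. Speed limits (rad/s): [2.57, 2.57, 3.14, 3.14, 3.14, 3.14].

INTERFACE

Orientations are given as [roll, pitch, yaw] about the fixed x, y, z axes, in that order (R = Rz(yaw) Ry(pitch) Rx(roll)).
In Python, from cell import observe, read_camera, calibration, hand_in, tcp_to_grasp gives the robot as it stands.
- The arm moves only by the tool send_rows, never from a script. Its argument "targets" is a list of rows, each a list of 5 numbers: the opening, from 0 (shut) to 1 (fully open), then the shift along the world's x, y, z in m, then the turn about the world's z in rad. A call has 1 to 5 rows; each row shifts and turns the commanded pose from where the row before left it; what a row does not reach is not made up. A row lasts 1/10 s, in which the tool goes at most 50 mm and 8.59 degrees, less where a joint would pass 70% of its speed; a pose out of reach is approached as far as the arm can. A call is refused whole if a number of a shift passes 0.05 or a number of a turn 0.15, either way. A call with a gripper value outside its range is refused whole. The fingers move at their own pace and stop on an object; "grip_force" is the grip in N (left out, the last holds). Time passes only in rows, so rows that do not move let the fingers close. It gives the time, the measured TCP pose, the force, the opening and the grip force at its end, in the units of the state.
- observe(): the state, without advancing time (a new reading comes with each control period).
- read_camera(name): name is "scene" or "top" or "wrist"; returns (picture, depth): 384x512x3 uint8, red, green, blue; 384x512 float32, m along the optical axis (not along the pixel's ray), 0 where there is no reading.
- calibration(name): a dict with "intrinsics" (3x3 intrinsics, pixels), "world_to_cam" (4x4, takes a point from world to camera coordinates); the wrist camera has in their place "hand_eye" (4x4, takes a point from camera to tool coordinates, whose origin is the TCP and whose axes are the flange's). Camera axes: x right, y up, looking along -z (the intrinsics and any distortion apply to the point x, -y, -z); pixel columns grow to the right and rows downward; lengths in m; the calibration is good to about 2 mm. A picture is of the moment at which its call begins: read the wrist's pose just before it. calibration takes no time and is no camera call.
- hand_in(): hands the job in; it is judged then, once.
The state is a dict: "time": time; "qpos": joint angles; "qvel": joint speeds; "joint_efforts": joint torques, N m; "tool_pos": TCP position; "tool_rot": TCP orientation; "contact_force": force on the tool from outside, world axes, zero at the start; "torque": the same for the moment, N m; "opening": finger opening in m; "grip_force": force on a finger pad.
Only numpy, scipy, OpenCV 4.12 (cv2) and the standard library are available. Lean on these libraries where they do the work, as an engineer would, in place of code of your own. Each camera call takes 0.05 s, during which the arm holds its last target. There are 200 camera calls.

TASK

Slide the blue punch carriage along the sloping rack until its yellow pointer lines up with the red mark, then take the mallet and knock the brass-headed sprung pin fully down, squarely along its own slanting axis, and let it spring back up. Punch nowhere but at the mark and never press the pin with the fingers. Finally stand the mallet, as it was, back on its cork pad, knocking nothing over.

Things in the scene. Friction and masses are not known exactly. Their poses are not given: they have to be found in the camera images.
- rack: sloping plywood rack, 240 deep x 360 wide x 150 mm high, fixed to the table, holding a white painting panel. Origin on the table under the board's centre; x runs level towards its low edge (away from the robot, within about 14 degrees), y along the two steel rails, z up. The board falls 30 degrees towards +x; the middle of its upper face lies 95 mm above the origin.
- carriage (a joint): position of the blue carriage along the rack's y, 0 to 0.20 m (0: its centre lies at rack y = -0.10 m); it stays where it is left, about 4 N to slide. The carriage is a blue bridge, 56 mm wide along y and 206 mm long down the slope, its top parallel to the board and 35 mm above it.
- carriage_grip (a point): centre of the black grip fin on the carriage's high end (nearest the robot): 16 mm wide along the rack's y, 30 mm along the slope, standing 30 mm up from the bridge, 15 mm of it above this point. Axes: y along the rails, x down the slope, z square to the board, leaning 30 degrees from vertical away from the robot. Best pinched with the tool leaning along that z.
- carriage_pointer (a point): free end of the carriage's yellow pointer strip (6 mm wide), at its low end on the carriage's centre line; same axes as carriage_grip
- mark: red mark clipped to the ledge along the rack's low edge: a 6 mm wide red tongue standing up next to the pointer. Origin at the centre of its top end; y along the rails, z up. The carriage is at the mark when the pointer has the same rack y as the mark.
- punch (a joint): how far the punch pin is pushed in: 0 up, 0.012 m fully down; a spring returns it (3.5 N at the top to 8 N at the bottom)
- punch_top (a point): middle of the top of the brass pin head, 20 mm diameter, in the middle of the carriage. z points out along the pin, 30 degrees from vertical away from the robot; x down the slope, y along the rails. Up, it stands 15 mm over an aluminium collar of 44 mm diameter; fully down, 3 mm. A mallet held upright would strike the collar's rim first.
- mallet: mallet of 0.25 to 0.5 kg standing on the face of its head on the cork pad, handle level. Head: upright round cylinder, 52 mm diameter, 70 mm high with black rubber ends. Origin at the centre of the head's lower face; z up along the head, the dark handle runs along -x at 35 mm height (its centre line), 22 mm wide, 26 mm high, ending 168 mm from the head's axis.
- mallet_grip (a point): grip point on the centre line of the mallet's handle, 68 mm from the head's axis, 35 mm above the lower face; axes as the mallet's
- pad: square cork pad, 130 x 130 x 5 mm, fixed to the table; origin at the centre of its underside
- flask: green bottle-shaped flask, 70 mm diameter, 220 mm high; origin at its foot. Not to be knocked over
- brush_tub: white tub of paint brushes, 100 mm diameter, 205 mm high; origin at its foot. Not to be knocked over
- dropper: small brown dropper bottle, 36 mm diameter, 100 mm high; origin at its foot. Not to be knocked over
- jar_red: small red paint jar, 44 mm diameter, 55 mm high; origin at its foot. Not to be knocked over
- jar_blue: small blue paint jar, 44 mm diameter, 55 mm high; origin at its foot. Not to be knocked over
Things that resemble listed ones, but are neither listed nor needed, are in the scene too. Of the things that look like the pad, take the one that is farthest to the robot's left at the start.

How it is judged:
By the outcome, as a careful person would: the job done as asked, in the order asked, and still so for the second after the job is handed in, with the robot touching nothing.
It also fails if it takes over 72 s, if anything falls off the work surface, if the arm or the gripper's body presses on something with over 40 N, if the wrist force passes 120 N, or if a joint passes its speed limit or range.

## Working session

There is one attempt and no reset: what is moved stays moved. The work goes in short steps, Python scripts to look and compute and a tool call to move; the robot and the scene stay as the last step left them, time stands still between calls to the robot, and variables do not carry over. Pictures are saved under pics/ and viewed, at most 10 in all, crops included, and the job is handed in when it is done.

Besides the shell and the picture viewer there is one more tool, called after "Call:" as name(argument=value, ...) on one line, values as JSON. send_rows: Moves the arm, as the interface text tells. Its arguments: {"type":"object","properties":{"targets":{"type":"array","items":{"type":"array","items":{"type":"number"}}},"grip_force":{"type":"number"}},"required":["targets"]}

```bash
ls; mkdir -p pics
cat > h.py <<'E'
import numpy as np, cv2
from cell import observe, read_camera, calibration, hand_in, tcp_to_grasp
from scipy.spatial.transform import Rotation as Rot
def cam(n):
    o=observe(); c=calibration(n); p,d=read_camera(n)
    K=np.array(c["intrinsics"])
    if n=="wrist":
        T=np.eye(4);T[:3,:3]=Rot.from_euler('xyz',o["tool_rot"]).as_matrix();T[:3,3]=o["tool_pos"]
        C=T@np.array(c["hand_eye"])
    else: C=np.linalg.inv(np.array(c["world_to_cam"]))
    return p,d,K,C
def cloud(d,K,C):
    v,u=np.mgrid[:d.shape[0],:d.shape[1]]
    x=(u-K[0,2])/K[0,0]*d; y=(v-K[1,2])/K[1,1]*d
    P=np.stack([x,-y,-d],-1)@C[:3,:3].T+C[:3,3]
    P[d==0]=np.nan
    return P
def ray(uv,K,C,z):
    uv=np.atleast_2d(uv).astype(float)
    r=np.stack([(uv[:,0]-K[0,2])/K[0,0],-(uv[:,1]-K[1,2])/K[1,1],-np.ones(len(uv))],-1)@C[:3,:3].T
    s=(z-C[2,3])/r[:,2]
    return C[:3,3]+r*s[:,None]
E
python3 - <<'E'
from h import *
o=observe();print(o, tcp_to_grasp)
for n in("scene","top"):
    print({k:np.array(v).shape if k!="distortion" else v for k,v in calibration(n).items()})
    p,d,K,C=cam(n); np.savez("/tmp/"+n,p=p,d=d,K=K,C=C)
    print(n,K[0,0],C[:3,3].round(3),(d==0).mean())
    cv2.imwrite(f"pics/{n}0.png",cv2.resize(p[...,::-1],(800,600)))
E
```

```text
pics
{'time': 0.0, 'qpos': array([-1.37599699e+00,  3.42715806e-01,  1.52502243e+00,  2.81243132e-05,
        1.27538171e+00, -1.45999628e-01]), 'qvel': array([-0.00073886,  0.00038944, -0.00151813,  0.00064816, -0.00048871,
       -0.00100498]), 'joint_efforts': array([-5.49730557e-04, -4.31249356e+01, -2.44225127e+01,  7.17373495e-02,
        5.60529158e-02, -1.02998079e-04]), 'tool_pos': array([ 0.17542647, -0.49439559,  0.22604666]), 'tool_rot': array([-3.14008552e+00, -2.48799937e-04,  3.40790564e-01]), 'contact_force': array([ 0.34681564, -0.71018409,  0.54444064]), 'torque': array([ 0.05944745, -0.02344635, -0.03928685]), 'grip_force': 0.0, 'opening': 0.0917963672361989} 0.0188
{'intrinsics': (3, 3), 'world_to_cam': (4, 4)}
scene 498.2582356039235 [1.371 0.778 0.99 ] 0.007359822591145833
{'intrinsics': (3, 3), 'world_to_cam': (4, 4)}
top 489.9621830001308 [0.445 0.026 1.913] 0.004094441731770833
```

View pics/scene0.png

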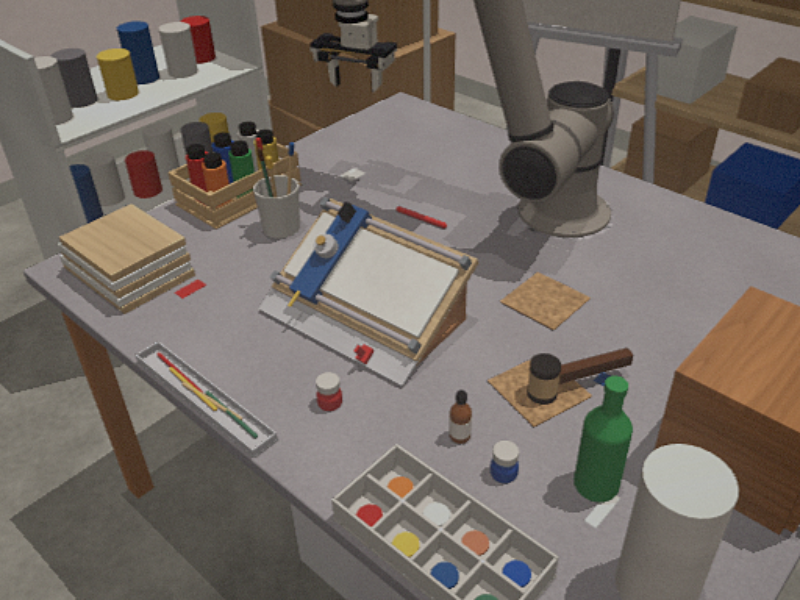

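View pics/top0.png

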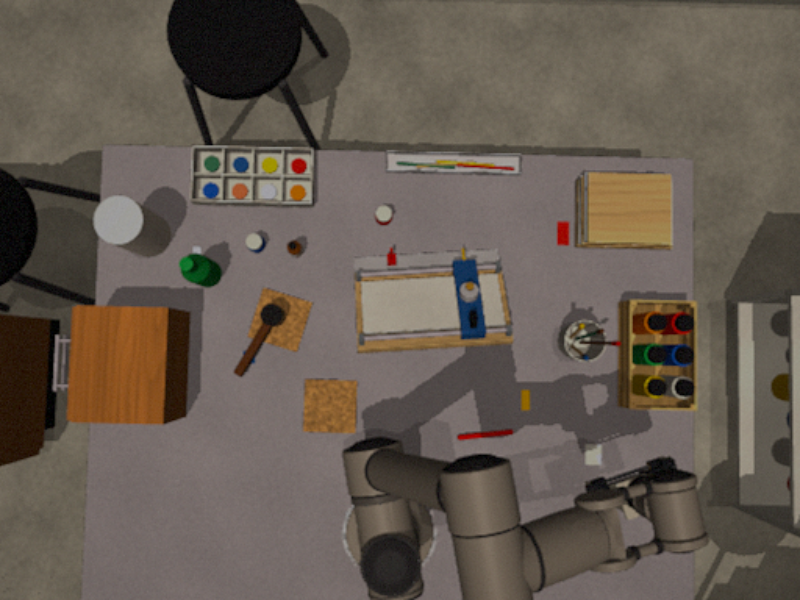

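The scene view shows the blue carriage (330,255 px), red mark (365,353), mallet on its pad (543,385), and an empty pad (545,300). In the top view the mallet's pad is at (282,319), leftmost. The look-alike pad is at (330,405). The red mark on the ledge is at (392,257); the red strip at (563,233) and the red pen at (485,434) could be mistaken for it. The yellow pointer is at (463,253), with a yellow block at (525,400). I choose the ledge tongue, the carriage's pointer and the left pad.

Run:
```python
from h import *
def load(n):
    z=np.load(f"/tmp/{n}.npz");return z["p"],z["d"],z["K"],z["C"]
p,d,K,C=load("top");P=cloud(d,K,C);s=0.64
print("table z",np.nanmedian(P[280:300,100:150,2]))
hsv=cv2.cvtColor(p,cv2.COLOR_RGB2HSV);H,S,V=[hsv[...,i].astype(int) for i in range(3)]
def comp(m,box,name,mn=3):
    u0,v0,u1,v1=[int(b*s) for b in box];mm=np.zeros_like(m);mm[v0:v1,u0:u1]=m[v0:v1,u0:u1]
    n,l,st,ce=cv2.connectedComponentsWithStats(mm.astype(np.uint8))
    for i in range(1,n):
        if st[i,4]>=mn:
            Q=P[l==i];r=cv2.minAreaRect(np.argwhere(l==i)[:,::-1].astype(np.float32))
            print(name,st[i],ce[i].round(1),"med",np.nanmedian(Q,0).round(4),"z",np.nanmin(Q[:,2]).round(3),np.nanmax(Q[:,2]).round(3),"rect",np.round(r[0],1),np.round(r[1],1),round(r[2],1))
    return mm
blue=comp((H>100)&(H<125)&(S>120)&(V>50),(440,230,500,360),"blue",20)
comp((H>15)&(H<32)&(S>110),(450,240,480,275),"ptr")
comp(((H<8)|(H>172))&(S>130),(380,240,405,275),"mark")
comp((V<95),(225,285,320,385),"mallet",20)
cork=comp((H>8)&(H<22)&(S>75)&(V>95),(225,270,370,440),"cork",100)
# board plane
m=(S<60)&(V>120);mm=np.zeros_like(m);mm[180:210,245:285]=m[180:210,245:285]
Q=P[mm];c=Q.mean(0);n=np.linalg.svd(Q-c)[2][2];n*=np.sign(n[2]);print("board",c.round(4),n.round(4),"slope",np.degrees(np.arccos(n[2])),"az",np.degrees(np.arctan2(n[1],n[0])))
# pads
print(K,C)
```

```text
table z 7.084015831493318e-06
blue [290 166  21  51 520] [299.5 191.2] med [ 0.5565 -0.1704  0.1395] z 0.068 0.186 rect [299.8 191. ] [50.2 15. ] 82.1
ptr [295 159   3   8  16] [296.3 162.1] med [ 0.686  -0.1656  0.0653] z 0.013 0.079 rect [296.  162.5] [7. 2.] 90.0
mark [248 159   6  11  46] [250.1 164.9] med [0.6713 0.0086 0.0338] z -0.008 0.055 rect [250.5 164. ] [ 5. 10.] 0.0
mallet [150 191  35  50 499] [167.5 213.4] med [0.4869 0.3157 0.0528] z -0.011 0.084 rect [164.9 214.4] [15.4 56.7] 36.0
cork [227 177   9  49 194] [230.2 201.8] med [0.524  0.081  0.1051] z -0.006 0.164 rect [231. 201.] [48.  8.] 90.0
cork [158 184  42  41 813] [180.8 204.6] med [0.5097 0.2653 0.0055] z -0.01 0.079 rect [178.7 204.2] [33.6 33.7] 17.4
cork [ 194  242   35   36 1152] [210.9 259.5] med [0.3045 0.1519 0.0057] z -0.012 0.023 rect [210.8 259.4] [33.8 34.2] 2.4Traceback (most recent call last):
  File "<stdin>", line 22, in <module>
    u, s, vh = gufunc(a, signature=signature)
               ~~~~~~^^^^^^^^^^^^^^^^^^^^^^^^
    raise LinAlgError("SVD did not converge")
numpy.linalg.LinAlgError: SVD did not converge
```

Run:
```python
import numpy as np,cv2
p=np.load("/tmp/top.npz")["p"][...,::-1]
a=cv2.resize(p[150:235,220:335],None,fx=6.9,fy=6.9,interpolation=cv2.INTER_CUBIC)
cv2.imwrite("pics/top_crop.png",a);print(a.shape)
q=np.load("/tmp/scene.npz")["p"][...,::-1]
a=cv2.resize(q[120:250,160:310],None,fx=4.5,fy=4.5,interpolation=cv2.INTER_CUBIC)
cv2.imwrite("pics/sc_crop.png",a)
```

```text
(586, 794, 3)
```

Run:
```python
from h import *
z=np.load("/tmp/top.npz");p,d,K,C=z["p"],z["d"],z["K"],z["C"];P=cloud(d,K,C)
Q=P[182:208,238:285].reshape(-1,3);Q=Q[np.isfinite(Q[:,0])];c=np.median(Q,0)
for _ in range(4):
    k=Q[np.abs(Q-c).max(1)<.2] if _==0 else Q[np.abs((Q-c)@n)<.008]
    c=k.mean(0);n=np.linalg.svd(k-c,full_matrices=False)[2][2];n*=np.sign(n[2])
print("board",len(k),c.round(4),n.round(4),"slope",np.degrees(np.arccos(n[2])),"az",np.degrees(np.arctan2(n[1],n[0])))
h=calibration("wrist");print(np.round(h["intrinsics"],1),np.round(h["hand_eye"],3),K.round(1),C.round(3))
```

```text
board 1166 [ 0.5544 -0.0335  0.1078] [0.5049 0.0421 0.8622] slope 30.439747397306494 az 4.768154096499895
[[316.1   0.  257.7]
 [  0.  316.1 196.4]
 [  0.    0.    1. ]] [[-0.     0.966  0.259  0.071]
 [ 1.     0.     0.    -0.   ]
 [-0.     0.259 -0.966 -0.157]
 [ 0.     0.     0.     1.   ]] [[490.    0.  247. ]
 [  0.  490.  191.9]
 [  0.    0.    1. ]] [[ 0.022  0.998 -0.065  0.445]
 [-1.     0.022  0.004  0.026]
 [ 0.006  0.065  0.998  1.913]
 [ 0.     0.     0.     1.   ]]
```

View pics/top_crop.png

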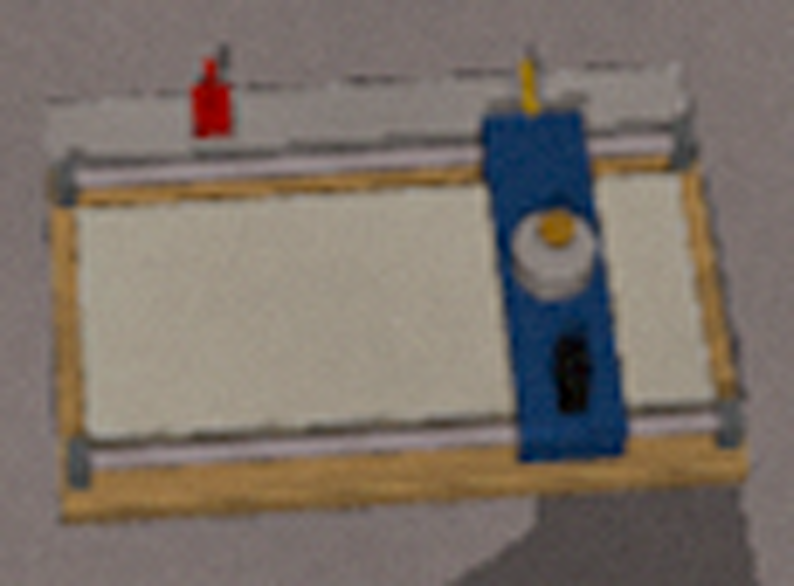

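The crop shows the red mark's tongue tip at full-image px (250,159), the yellow pointer tip at (296,158), the brass pin head at (301,183) and the black fin at (303,204). Moving over the rack for a close wrist view.

Call:
send_rows(targets=[[1, 0.0, 0.01, 0.04, -0.13], [1, 0.028, 0.036, 0.01, -0.13], [1, 0.03, 0.038, 0.01, 0], [1, 0.03, 0.038, 0.01, 0], [1, 0.03, 0.038, 0.01, 0]])

```text
time: 0.6
tool_pos: [0.2941, -0.3331, 0.3069]
tool_rot: [-3.141, 0.0, 0.08]
contact_force: [0.5, 0.6, 0.5]
opening: 0.0916
grip_force: 0.0
```

Call:
send_rows(targets=[[1, 0.03, 0.038, 0.01, 0], [1, 0.03, 0.038, 0.01, 0], [1, 0.03, 0.038, 0, 0], [1, 0.03, 0.038, 0, 0], [1, 0.03, 0.038, 0, 0]])

```text
time: 1.1
tool_pos: [0.4442, -0.1429, 0.3267]
tool_rot: [3.141, 0.0, 0.081]
contact_force: [0.5, -1.0, -0.2]
opening: 0.0919
grip_force: 0.0
```

Call:
send_rows(targets=[[1, 0.03, 0.038, 0, 0], [1, 0.03, 0.038, 0, 0], [1, 0.0, 0.0, 0, 0], [1, 0, 0, 0, 0]])

```text
time: 1.5
tool_pos: [0.5036, -0.0679, 0.326]
tool_rot: [-3.141, 0.002, 0.083]
contact_force: [0.1, -0.0, 0.5]
opening: 0.0919
grip_force: 0.0
```

Run:
```python
from h import *
o=observe();print(o["time"],o["tool_pos"],o["tool_rot"])
p,d,K,C=cam("wrist");np.savez("/tmp/w1",p=p,d=d,K=K,C=C);print(C[:3,3],(d==0).mean())
cv2.imwrite("pics/w1.png",cv2.resize(p[...,::-1],(800,600)))
P=cloud(d,K,C)
hsv=cv2.cvtColor(p,cv2.COLOR_RGB2HSV);H,S,V=[hsv[...,i].astype(int) for i in range(3)]
for nm,m in (("blue",(H>100)&(H<125)&(S>120)&(V>50)),("yel",(H>15)&(H<32)&(S>130)&(V>80)),("red",((H<8)|(H>172))&(S>150)),("blk",(V<45))):
    n,l,st,ce=cv2.connectedComponentsWithStats(m.astype(np.uint8))
    for i in range(1,n):
        if st[i,4]>=25: print(nm,st[i],ce[i].round(1),np.nanmedian(P[l==i],0).round(4))
```

```text
1.5 [ 0.50356388 -0.06789272  0.32598679] [-3.14147964e+00  1.71823755e-03  8.34416835e-02]
[ 0.57450715 -0.06163002  0.4831607 ] 0.003931681315104167
blue [ 324   36   68  174 6578] [354.4 122.8] [ 0.5598 -0.165   0.1368]
yel [347  11   7  26 140] [350.   23.2] [ 0.683  -0.1616  0.0706]
yel [359  86  20  19 288] [368.2  95.2] [ 0.5982 -0.1683  0.1574]
yel [ 66 246  31  56 847] [ 77.6 273.4] [ 0.5304 -0.0177  0.4088]
yel [420 246  31  56 835] [438.  273.4] [ 0.5383 -0.1123  0.409 ]
yel [ 243  311  269   11 1524] [404.7 317.1] [ 0.5301 -0.1057  0.4174]
red [200   1  18  41 495] [208.3  25.9] [0.6736 0.0103 0.0335]
red [300 310  76   6 337] [339.8 313.2] [ 0.2506 -0.2307  0.0096]
blk [  9 106  22  35 160] [ 23.9 122.3] [0.5307 0.2746 0.0107]
blk [356 158  27  36 797] [369.2 175.6] [ 0.5239 -0.1716  0.1871]
blk [144 229  32  30 477] [162.7 247.3] [ 0.5081 -0.021   0.3398]
blk [341 229  29  30 457] [352.8 247.4] [ 0.5162 -0.1127  0.3408]
blk [    0   230   512   154 28402] [230.7 329. ] [ 0.53   -0.0567  0.4285]
blk [ 408  230  104   86 6043] [468.9 270.7] [ 0.5419 -0.118   0.4127]
blk [138 288  21  25 324] [145.7 297.2] [ 0.496  -0.0219  0.3693]
blk [358 288  20  24 285] [369.4 297.8] [ 0.5036 -0.1136  0.3693]
```

View pics/w1.png

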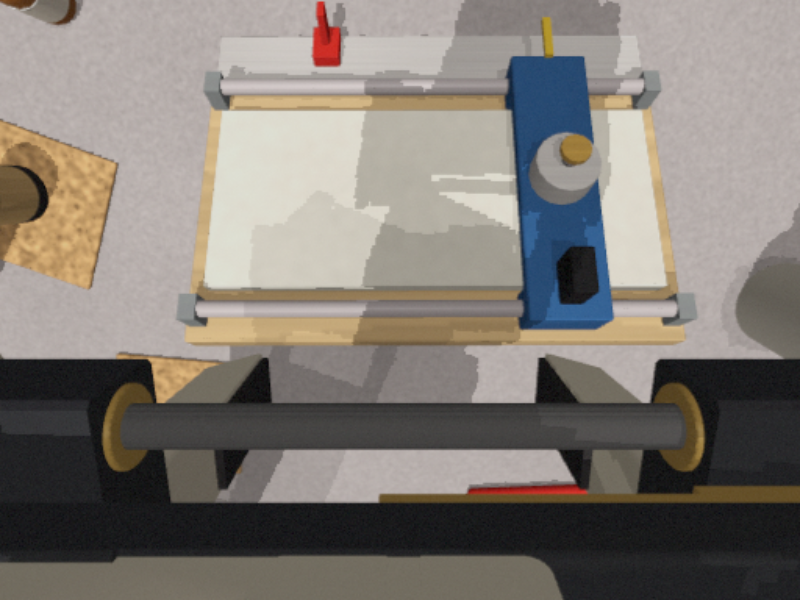

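```bash
cat > fit.py <<'E'
from h import *
def masks(p):
    hsv=cv2.cvtColor(p,cv2.COLOR_RGB2HSV);return [hsv[...,i].astype(int) for i in range(3)]
def plane(Q,tol=.004):
    Q=Q[np.isfinite(Q[:,0])];c=np.median(Q,0);k=Q
    for i in range(5):
        c=k.mean(0);n=np.linalg.svd(k-c,full_matrices=False)[2][2];n*=np.sign(n[2]);k=Q[np.abs((Q-c)@n)<(tol if i>1 else 3*tol)]
    return c,n,len(k)
E
python3 - <<'E'
from fit import *
z=np.load("/tmp/w1.npz");p,d,K,C=z["p"],z["d"],z["K"],z["C"];P=cloud(d,K,C)
H,S,V=masks(p)
c,n,k=plane(P[75:182,140:325].reshape(-1,3));print("board",c.round(4),n.round(4),k,np.degrees(np.arccos(n[2])),np.degrees(np.arctan2(n[1],n[0])))
# low rail: points above board plane 
h=(P-c)@n
for box in ((45,65,145,318),(190,206,135,318)):
    v0,v1,u0,u1=box;m=np.zeros(h.shape,bool);m[v0:v1,u0:u1]=(h[v0:v1,u0:u1]>.008)&(h[v0:v1,u0:u1]<.04);m&=(S<60)
    Q=P[m];q=Q.mean(0);a=np.linalg.svd(Q-q,full_matrices=False)[2][0];a*=np.sign(a[1]);print("rail",len(Q),q.round(4),a.round(4),np.degrees(np.arctan2(-a[0],a[1])),"h",h[m].max())
th=np.arctan2(n[1],n[0])
bl=(H>100)&(H<125)&(S>120)&(V>50);m=bl.copy();m[:,:320]=0
cb,nb,kb=plane(P[m]);print("bridge",cb.round(4),nb.round(4),kb,"h over board",(cb-c)@n)
def show(nm,m):
    Q=P[m];Q=Q[np.isfinite(Q[:,0])];print(nm,len(Q),np.median(Q,0).round(4),"zmax",np.percentile(Q[:,2],95).round(4),"h",np.percentile((Q-c)@n,[5,50,95]).round(4))
    return Q
ye=(H>15)&(H<32)&(S>130)&(V>80)
m=np.zeros_like(ye);m[80:110,355:385]=ye[80:110,355:385];show("brass",m)
hh=np.where(m,h,0);
mb=np.zeros_like(ye);mb[150:200,350:390]=(V<45)[150:200,350:390];show("fin",mb)
mt=mb&(h>.058);show("fintop",mt)
m=np.zeros_like(ye);m[5:40,340:360]=ye[5:40,340:360];Q=show("ptr",m);print(Q[Q[:,0]>np.percentile(Q[:,0],75)].mean(0))
re=((H<8)|(H>172))&(S>150);m=np.zeros_like(ye);m[0:22,195:222]=re[0:22,195:222];Q=show("mark",m);
for v in range(0,40,3):
    u=np.where(re[v,195:222])[0]
    if len(u):print(v,u.min()+195,u.max()+195,np.nanmedian(P[v,195+u],0).round(4))
E
```

```text
board [ 0.5537 -0.0333  0.1071] [0.498  0.0423 0.8662] 19706 29.98328422444779 4.850555799836296
rail 1032 [ 0.6391 -0.0266  0.0686] [-0.0868  0.9962  0.0021] 4.9806414855032655 h 0.01159217213985648
rail 1427 [ 0.4843 -0.0358  0.1581] [-8.490e-02  9.964e-01  8.000e-04] 4.872899633104962 h 0.012560643670306716
bridge [ 0.5766 -0.1675  0.127 ] [0.4971 0.0481 0.8664] 6204 h over board 0.022908573626774953
brass 286 [ 0.5982 -0.1683  0.1574] zmax 0.1609 h [0.0582 0.06   0.0611]
fin 794 [ 0.5239 -0.1716  0.1871] zmax 0.1957 h [0.0311 0.0521 0.0538]
  return _methods._mean(a, axis=axis, dtype=dtype,
  ret = um.true_divide(
Traceback (most recent call last):
IndexError: index -1 is out of bounds for axis 0 with size 0
```

Run:
```python
from fit import *
z=np.load("/tmp/w1.npz");p,d,K,C=z["p"],z["d"],z["K"],z["C"];P=cloud(d,K,C)
H,S,V=masks(p);th=.085;ax=np.array([np.cos(th),np.sin(th),0]);ay=np.array([-np.sin(th),np.cos(th),0])
ye=(H>15)&(H<32)&(S>130)&(V>80);re=((H<8)|(H>172))&(S>150)
for nm,M,(v0,v1,u0,u1) in (("ptr",ye,(5,40,340,360)),("mark",re,(0,42,195,222)),("brass",ye,(80,110,355,385)),("fin",V<45,(155,195,350,390))):
    print(nm)
    for v in range(v0,v1,3):
        u=np.where(M[v,u0:u1])[0]+u0
        if len(u)>2:
            Q=P[v,u];print(v,u.min(),u.max(),np.nanmedian(Q,0).round(4),"rx,ry",np.nanmedian(Q@ax).round(4),np.nanmin(Q@ay).round(4),np.nanmedian(Q@ay).round(4),np.nanmax(Q@ay).round(4))
m=np.zeros_like(ye);m[86:105,355:385]=ye[86:105,355:385];c,n,k=plane(P[m],.002);print("brassplane",c,n,k,(c@ax),(c@ay))
```

```text
ptr
11 347 351 [ 0.6981 -0.1603  0.0614] rx,ry 0.682 -0.2218 -0.2189 -0.2168
14 347 352 [ 0.6944 -0.1613  0.064 ] rx,ry 0.6781 -0.2394 -0.2196 -0.2176
17 347 352 [ 0.6907 -0.1612  0.0658] rx,ry 0.6744 -0.2221 -0.2193 -0.2162
20 347 352 [ 0.6867 -0.1609  0.0685] rx,ry 0.6706 -0.2215 -0.2186 -0.216
23 348 352 [ 0.6831 -0.1617  0.0702] rx,ry 0.6669 -0.2211 -0.2191 -0.2165
26 348 352 [ 0.6794 -0.1615  0.0724] rx,ry 0.6632 -0.221 -0.2186 -0.2165
29 348 353 [ 0.6757 -0.162   0.0743] rx,ry 0.6596 -0.222 -0.2187 -0.2163
32 349 353 [ 0.6719 -0.1628  0.0769] rx,ry 0.6559 -0.221 -0.2193 -0.2168
35 349 353 [ 0.6688 -0.1635  0.0771] rx,ry 0.6526 -0.2218 -0.2197 -0.217
mark
3 203 207 [0.695  0.0127 0.0517] rx,ry 0.6936 -0.0484 -0.0464 -0.044
6 203 207 [0.691  0.0121 0.0548] rx,ry 0.6895 -0.0484 -0.0466 -0.0443
9 203 208 [0.6871 0.0108 0.0569] rx,ry 0.6857 -0.0486 -0.0476 -0.0445
12 203 208 [0.6846 0.0112 0.0542] rx,ry 0.6832 -0.0485 -0.047 -0.0439
15 204 209 [0.6828 0.0107 0.0489] rx,ry 0.6813 -0.0486 -0.0473 -0.0442
18 201 216 [0.6852 0.0095 0.0249] rx,ry 0.6841 -0.0557 -0.0485 -0.0362
21 201 217
[... 1255 characters left out ...]
0.1705  0.1878] rx,ry 0.513 -0.2251 -0.2148 -0.2111
173 357 381 [ 0.527  -0.1704  0.1896] rx,ry 0.5104 -0.2263 -0.2145 -0.2107
176 357 381 [ 0.5243 -0.1709  0.191 ] rx,ry 0.5078 -0.226 -0.2148 -0.211
179 358 381 [ 0.5219 -0.1707  0.1927] rx,ry 0.5053 -0.2259 -0.2144 -0.2108
182 358 382 [ 0.5193 -0.1714  0.1939] rx,ry 0.5027 -0.227 -0.2149 -0.2109
185 358 382 [ 0.5168 -0.1712  0.1959] rx,ry 0.5003 -0.2263 -0.2144 -0.2112
188 358 379 [ 0.5132 -0.1715  0.1925] rx,ry 0.4966 -0.2246 -0.2144 -0.211
191 359 375 [ 0.5082 -0.1742  0.1839] rx,ry 0.4915 -0.2238 -0.2167 -0.2113
brassplane [ 0.59861484 -0.1686349   0.15720007] [0.47872164 0.04274215 0.87692571] 273 0.5821369361811228 -0.21884708611702364
```

Pointer at rack y −0.2190 and mark at −0.0465, so slide +0.1725 m. The heights agree with the given sizes: fin 30 mm, bridge 35 mm over the board, slope 30.0°. Next I grip the fin and slide.

Call:
send_rows(targets=[[0.6, 0.008, -0.045, 0, 0.001], [0.6, 0.008, -0.045, 0, 0.001], [0.6, 0.002, -0.017, -0.03, 0], [0.6, 0, 0, -0.04, 0], [0.6, 0, 0, -0.04, 0]])

```text
time: 2.05
tool_pos: [0.5203, -0.1784, 0.2158]
tool_rot: [3.141, -0.001, 0.078]
contact_force: [0.2, -0.6, -0.1]
opening: 0.0576
grip_force: 0.0
```

Call:
send_rows(targets=[[0.6, 0, 0, -0.025, 0], [0.6, 0, 0, -0.012, 0], [0.6, 0, 0, -0.007, 0], [0.6, 0, 0, 0, 0]])

```text
time: 2.45
tool_pos: [0.5213, -0.1765, 0.173]
tool_rot: [3.141, -0.0, 0.082]
contact_force: [0.2, 0.3, -0.0]
opening: 0.055
grip_force: 0.0
```

Call:
send_rows(targets=[[0, 0, 0, 0, 0], [0, 0, 0, 0, 0], [0, 0, 0, 0, 0], [0, 0, 0, 0, 0], [0, 0, 0, 0, 0]], grip_force=15)

```text
time: 2.95
tool_pos: [0.5216, -0.1758, 0.173]
tool_rot: [3.141, -0.0, 0.083]
contact_force: [0.8, 0.4, 0.4]
opening: 0.0196
grip_force: 0.0
```

Call:
send_rows(targets=[[0, 0, 0, 0, 0], [0, 0, 0, 0, 0], [0, -0.001, 0.012, 0, 0], [0, -0.0015, 0.02, 0, 0], [0, -0.002, 0.023, 0, 0]])

```text
time: 3.45
tool_pos: [0.517, -0.122, 0.1729]
tool_rot: [3.139, -0.0, 0.082]
contact_force: [0.5, -5.8, 0.5]
opening: 0.0161
grip_force: 15.0
```

Call:
send_rows(targets=[[0, -0.002, 0.023, 0, 0], [0, -0.002, 0.023, 0, 0], [0, -0.002, 0.023, 0, 0], [0, -0.002, 0.023, 0, 0], [0, -0.0015, 0.015, 0, 0]])

```text
time: 3.95
tool_pos: [0.5077, -0.0133, 0.1729]
tool_rot: [3.14, -0.001, 0.083]
contact_force: [2.5, -5.3, -1.8]
opening: 0.0159
grip_force: 15.0
```

Call:
send_rows(targets=[[0, -0.0007, 0.01, 0, 0], [0, 0, 0, 0, 0], [0, 0, 0, 0, 0]])

```text
time: 4.25
tool_pos: [0.5069, -0.003, 0.1729]
tool_rot: [-3.14, -0.0, 0.083]
contact_force: [-0.7, 3.8, 3.3]
opening: 0.0163
grip_force: 15.0
```

Run:
```python
from fit import *
o=observe();print(o["tool_pos"],o["opening"],o["contact_force"])
p,d,K,C=cam("scene");cv2.imwrite("/tmp/s2.png",p[...,::-1]);P=cloud(d,K,C);H,S,V=masks(p)
th=.085;ay=np.array([-np.sin(th),np.cos(th),0])
for nm,M in (("ptr",(H>15)&(H<32)&(S>130)&(V>80)),("mark",((H<8)|(H>172))&(S>150))):
    n,l,st,ce=cv2.connectedComponentsWithStats(M.astype(np.uint8))
    for i in range(1,n):
        Q=P[l==i];m=np.nanmedian(Q,0)
        if st[i,4]>10 and .6<m[0]<.75 and -.25<m[1]<.1: print(nm,st[i],m.round(4),(Q@ay)[np.isfinite(Q[:,0])].min(),np.nanmedian(Q@ay),np.nanmax(Q@ay))
```

```text
[ 0.50685523 -0.00299089  0.17291591] 0.016264575674414528 [-0.65985163  3.81430519  3.30114849]
ptr [230 209   7  11  27] [0.6632 0.0114 0.0719] -0.06331822117224263 -0.04477264106752542 -0.04256001001652921
mark [227 221  12  12  76] [0.6742 0.0163 0.0332] -0.054493303290511996 -0.04123954723543912 -0.03290420224179185
```

Call:
send_rows(targets=[[0.5, 0, 0, 0, 0], [0.5, 0, 0, 0, 0], [0.5, 0, 0, 0, 0], [0.5, 0, 0, 0.025, 0], [0.5, 0, 0, 0.035, 0]])

```text
time: 4.8
tool_pos: [0.5055, -0.0041, 0.2316]
tool_rot: [-3.141, 0.005, 0.082]
contact_force: [1.0, 0.4, -0.7]
opening: 0.0454
grip_force: 0.0
```

Call:
send_rows(targets=[[0.5, 0, 0, 0.04, 0], [0.5, 0, 0, 0.03, 0], [1, 0, 0, 0.02, 0], [1, 0, 0, 0, 0], [1, 0, 0, 0, 0]])

```text
time: 5.3
tool_pos: [0.5066, -0.004, 0.322]
tool_rot: [3.142, 0.001, 0.082]
contact_force: [-0.5, -0.1, -0.3]
opening: 0.0653
grip_force: 0.0
```

```bash
cat > chk.py <<'E'
from fit import *
th=.085;ax=np.array([np.cos(th),np.sin(th),0]);ay=np.array([-np.sin(th),np.cos(th),0])
p,d,K,C=cam("wrist");P=cloud(d,K,C);H,S,V=masks(p)
for nm,M in (("ptr/brass",(H>15)&(H<32)&(S>130)&(V>80)),("mark",((H<8)|(H>172))&(S>150))):
    n,l,st,ce=cv2.connectedComponentsWithStats(M.astype(np.uint8))
    for i in range(1,n):
        Q=P[l==i];Q=Q[np.isfinite(Q[:,0])];m=np.median(Q,0) if len(Q) else [0]*3
        if st[i,4]>20 and .55<m[0]<.75 and m[2]<.2:
            print(nm,st[i],m.round(4),"rx",np.median(Q@ax).round(4),"ry 5/50/95",np.percentile(Q@ay,[5,50,95]).round(4))
            if nm=="mark":
                T=Q[Q[:,2]>.04];print(" tongue",len(T),np.percentile(T@ay,[5,50,95]).round(4))
E
python3 chk.py
```

```text
ptr/brass [254  18   6  27 134] [0.6682 0.0106 0.0699] rx 0.6667 ry 5/50/95 [-0.0487 -0.0463 -0.0439]
ptr/brass [248  95  19  19 280] [0.5837 0.0036 0.1574] rx 0.5822 ry 5/50/95 [-0.0533 -0.0462 -0.0384]
mark [255   8   4  10  37] [0.6919 0.0133 0.0543] rx 0.6907 ry 5/50/95 [-0.0475 -0.0451 -0.0439]
 tongue 37 [-0.0475 -0.0451 -0.0439]
mark [249  24   5  19  95] [0.6738 0.0188 0.03  ] rx 0.6729 ry 5/50/95 [-0.041  -0.0385 -0.0358]Traceback (most recent call last):
  File "chk.py", line 11, in <module>
    T=Q[Q[:,2]>.04];print(" tongue",len(T),np.percentile(T@ay,[5,50,95]).round(4))
                                           ~~~~~~~~~~~~~^^^^^^^^^^^^^^^^
    return _quantile_unchecked(
        a, q, axis, out, overwrite_input, method, keepdims, weights)
    return _ureduce(a,
                    func=_quantile_ureduce_func,
    ...<5 lines>...
                    overwrite_input=overwrite_input,
                    method=method)
    r = func(a, **kwargs)
    result = _quantile(arr,
                       quantiles=q,
    ...<2 lines>...
                       out=out,
                       weights=wgt)
    slices_having_nans = np.isnan(arr[-1, ...])
                                  ~~~^^^^^^^^^
IndexError: index -1 is out of bounds for axis 0 with size 0
```

Pointer at rack y −0.0463 and mark about −0.0460, so they are aligned. The pin top is at (0.5837, 0.0036, 0.1574). Now to the mallet.

Call:
send_rows(targets=[[1, -0.01, 0.045, 0.0, -0.12], [1, -0.01, 0.045, 0.0, -0.12], [1, -0.01, 0.045, 0, -0.12], [1, -0.01, 0.045, 0, -0.12], [1, -0.01, 0.045, 0, -0.12]])

```text
time: 5.85
tool_pos: [0.4556, 0.2226, 0.321]
tool_rot: [3.139, 0.002, -0.523]
contact_force: [1.0, 0.5, -0.2]
opening: 0.0917
grip_force: 0.0
```

Call:
send_rows(targets=[[1, -0.02, 0.04, 0.0, 0], [1, -0.02, 0.02, 0, 0], [1, 0, 0, 0, 0], [1, 0, 0, 0, 0]])

```text
time: 6.25
tool_pos: [0.4163, 0.2812, 0.3215]
tool_rot: [3.139, 0.001, -0.516]
contact_force: [0.3, -0.3, -0.5]
opening: 0.0917
grip_force: 0.0
```

Run:
```python
from fit import *
o=observe();print(o["time"],o["tool_pos"],o["tool_rot"])
p,d,K,C=cam("wrist");np.savez("/tmp/w2",p=p,d=d,K=K,C=C);P=cloud(d,K,C);H,S,V=masks(p)
cv2.imwrite("pics/w2.png",cv2.resize(p[...,::-1],(800,600)))
hd=(P[...,2]>.066)&(P[...,2]<.09);Q=P[hd]
n,l,st,ce=cv2.connectedComponentsWithStats(hd.astype(np.uint8))
for i in range(1,n):
    if st[i,4]>60:
        Q=P[l==i][:,:2];c,r=cv2.minEnclosingCircle(Q.astype(np.float32));print("top",st[i],np.median(P[l==i],0).round(4),np.round(c,4),round(r,4))
hn=(P[...,2]>.040)&(P[...,2]<.062)
n,l,st,ce=cv2.connectedComponentsWithStats(hn.astype(np.uint8))
for i in range(1,n):
    if st[i,4]>60:
        Q=P[l==i];r=cv2.minAreaRect(Q[:,:2].astype(np.float32));b=np.linalg.svd(Q[:,:2]-Q[:,:2].mean(0),full_matrices=False)[2][0];b*=np.sign(b[0])
        print("hnd",st[i],np.median(Q,0).round(4),np.round(r[0],4),np.round(r[1],4),round(r[2],1),"dir",np.arctan2(b[1],b[0]))
ck=(H>8)&(H<22)&(S>75)&(V>80)&(np.abs(P[...,2]-.005)<.006);n,l,st,ce=cv2.connectedComponentsWithStats(ck.astype(np.uint8))
for i in range(1,n):
    if st[i,4]>300:
        Q=P[l==i];r=cv2.minAreaRect(Q[:,:2].astype(np.float32));print("cork",st[i],np.median(Q[:,2]),np.round(r[0],4),np.round(r[1],4),round(r[2],1))
```

```text
6.25 [0.41629752 0.28115516 0.32147655] [ 3.13933554e+00  9.28562861e-04 -5.15765709e-01]
top [384  34  18  20 151] [0.4654 0.0724 0.0749] [0.4679 0.0719] 0.0126
top [ 34  63  37  61 657] [0.6101 0.4408 0.0785] [0.6253 0.4652] 0.0346
top [ 181   75   43   45 1536] [0.526  0.2979 0.0745] [0.5259 0.2984] 0.0265
top [ 55 177  63  76 943] [0.4769 0.5108 0.0779] [0.4735 0.511 ] 0.0578
top [149 297  23  25 251] [0.3046 0.5109 0.0766] [0.3002 0.5104] 0.0233
hnd [83  0 23  5 82] [0.6865 0.3562 0.0475] [0.6877 0.3561] [0.023  0.0034] 68.2 dir 1.1904845925225964
hnd [376  34  16  24 161] [0.468  0.0728 0.0514] [0.4696 0.072 ] [0.0099 0.0272] 72.4 dir 0.053018855681221236
hnd [ 49  66  33  57 478] [0.6096 0.4412 0.0515] [0.6165 0.4526] [0.0308 0.0691] 55.2 dir -0.5829905524572272
hnd [ 198  116   22  105 1712] [0.445  0.3422 0.0521] [0.4433 0.3442] [0.0233 0.1443] 60.4 dir -0.5108659016438595
hnd [ 67 174  58  72 760] [0.4751 0.5108 0.0512] [0.4725 0.5109] [0.003  0.1173] 89.6 dir -0.0005021148212196918
hnd [156 288  22  33 257] [0.2979 0.511  0.0515] [0.297  0.5111] [0.0026 0.0516] 89.8 dir -0.003700647650528062
cork [341   0  37  64 336] 0.009100908720044792 [0.5013 0.0674] [0.0944 0.0177] 4.9
cork [ 165   42  110  113 6158] 0.004365656361668219 [0.5171 0.2858] [0.1298 0.1296] 74.1
cork [ 309  124  111  109 6830] 0.0048742825193801576 [0.3063 0.1544] [0.131  0.1292] 89.2
cork [ 88 169  49  66 308] 0.005231032824161097 [0.4703 0.511 ] [0.0027 0.1212] 89.8
```

View pics/w2.png

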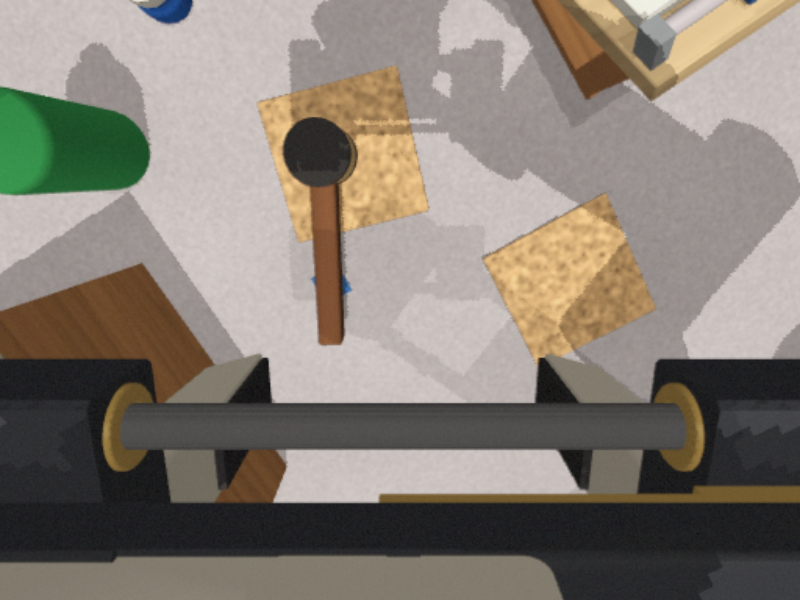

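The wrist view shows the mallet head at (318,151) and its handle down to (330,343), standing on the left pad; the second cork pad (570,275) is empty. Head (0.526, 0.298) with top z 0.0745, handle yaw −0.51. The fingers' space beside the handle is free. The tool can't lean, so I'll grip lightly 55 mm from the head axis. Then I roll the mallet about its far lower rim on the pad until it dips 30°, and clamp hard.

Call:
send_rows(targets=[[1, 0.025, 0.018, -0.03, 0], [1, 0.025, 0.018, -0.035, 0], [1, 0.012, 0.008, -0.045, 0], [1, 0, 0, -0.045, 0], [0.7, 0, 0, -0.045, 0]])

```text
time: 6.8
tool_pos: [0.4797, 0.3236, 0.1201]
tool_rot: [3.141, 0.0, -0.519]
contact_force: [1.0, 0.6, -0.8]
opening: 0.0873
grip_force: 0.0
```

Call:
send_rows(targets=[[0.6, 0, 0, -0.045, 0], [0.6, 0, 0, -0.03, 0], [0.6, 0, 0, -0.015, 0], [0.6, 0, 0, -0.01, 0], [0.6, 0, 0, 0, 0]])

```text
time: 7.3
tool_pos: [0.4787, 0.3238, 0.0213]
tool_rot: [3.139, 0.001, -0.519]
contact_force: [0.3, 0.9, 0.4]
opening: 0.0553
grip_force: 0.0
```

Call:
send_rows(targets=[[0, 0, 0, 0, 0], [0, 0, 0, 0, 0], [0, 0, 0, 0, 0], [0, 0, 0, 0, 0], [0, 0, 0, 0, 0]], grip_force=5)

```text
time: 7.8
tool_pos: [0.4787, 0.3252, 0.0232]
tool_rot: [3.142, -0.0, -0.517]
contact_force: [-1.1, -0.4, 4.0]
opening: 0.0223
grip_force: 5.0
```

Call:
send_rows(targets=[[0, 0, 0, 0, 0], [0, 0, 0, 0, 0], [0, 0, 0, 0, 0]])

```text
time: 8.1
tool_pos: [0.4786, 0.3252, 0.0231]
tool_rot: [3.141, 0.0, -0.517]
contact_force: [-4.1, -0.7, 5.8]
opening: 0.0221
grip_force: 5.0
```

```bash
python3 -c "
from h import *
o=observe();print(o['tool_pos'],o['tool_rot'],o['contact_force'],o['torque'])"
```

```text
[0.47864709 0.32524928 0.02306377] [ 3.14149801e+00  1.32467807e-04 -5.17127247e-01] [-4.07720842 -0.69866726  5.7892378 ] [-0.14273867  0.36047886 -0.08021374]
```

Call:
send_rows(targets=[[0, 0.0021, -0.0012, 0.0045, 0], [0, 0.0021, -0.0012, 0.0045, 0], [0, 0.0021, -0.0012, 0.0045, 0], [0, 0.0028, -0.0016, 0.004, 0], [0, 0.0028, -0.0016, 0.004, 0]])

```text
time: 8.6
tool_pos: [0.4908, 0.3181, 0.0445]
tool_rot: [3.141, 0.0, -0.517]
contact_force: [-1.5, -0.8, -2.3]
opening: 0.0222
grip_force: 5.0
```

Call:
send_rows(targets=[[0, 0.0028, -0.0016, 0.004, 0], [0, 0.0033, -0.0019, 0.0034, 0], [0, 0.0033, -0.0019, 0.0034, 0], [0, 0.0033, -0.0019, 0.0034, 0], [0, 0, 0, 0, 0]])

```text
time: 9.1
tool_pos: [0.5045, 0.3109, 0.0591]
tool_rot: [-3.141, -0.001, -0.518]
contact_force: [0.5, -1.0, -1.3]
opening: 0.0223
grip_force: 5.0
```

```bash
cat > tilt.py <<'E'
from fit import *
def tilt(show=True):
    o=observe();p,d,K,C=cam("wrist");P=cloud(d,K,C);H,S,V=masks(p)
    R=Rot.from_euler('xyz',o["tool_rot"]).as_matrix();L=(P-o["tool_pos"])@R  # tool coords: z down along fingers
    np.savez("/tmp/t",p=p,P=P,L=L)
    # head's top end: dark rubber, in front of tool
    m=(L[...,0]>.015)&(L[...,0]<.13)&(np.abs(L[...,1])<.035)&(L[...,2]>-.08)&(V<70)
    n,l,st,ce=cv2.connectedComponentsWithStats(m.astype(np.uint8));i=1+np.argmax(st[1:,4]);m=l==i
    c,nr,k=plane(P[m],.002)
    Q=P[m];Q=Q[np.abs((Q-c)@nr)<.002]
    ex=np.array([1,0,0])-nr*nr[0];ex/=np.linalg.norm(ex);ey=np.cross(nr,ex)
    cc,r=cv2.minEnclosingCircle(np.c_[(Q-c)@ex,(Q-c)@ey].astype(np.float32));top=c+cc[0]*ex+cc[1]*ey
    print("t",o["time"],"tcp",o["tool_pos"].round(4),"yaw",o["tool_rot"][2].round(4),"F",o["contact_force"].round(1))
    print("axis",nr.round(4),"n",k,"tilt",np.degrees(np.arccos(nr[2])).round(2),"az",np.arctan2(nr[1],nr[0]).round(3),"top",top.round(4),"r",round(r,4),"face centre",(top-.07*nr).round(4),"px",st[i])
    return nr,top,p
if __name__=="__main__":tilt()
E
python3 tilt.py
```

```text
t 9.1 tcp [0.5045 0.3109 0.0591] yaw -0.5176 F [ 0.5 -1.  -1.3]
axis [ 0.4346 -0.2477  0.8659] n 10603 tilt 30.01 az -0.518 top [0.5603 0.2801 0.0776] r 0.0266 face centre [0.5299 0.2975 0.017 ] px [  198    76   121   118 11128]
```

Tilt measured 30.01° and the rim sits on the pad. Clamp, lift and check that the tilt holds.

Call:
send_rows(targets=[[0, 0, 0, 0, 0], [0, 0, 0, 0, 0], [0, 0, 0, 0, 0]], grip_force=60)

```text
time: 9.45
tool_pos: [0.5039, 0.3111, 0.0587]
tool_rot: [-3.141, -0.001, -0.517]
contact_force: [2.3, -2.1, -0.2]
opening: 0.0218
grip_force: 60.0
```

Call:
send_rows(targets=[[0, 0, 0, 0.01, 0], [0, 0, 0, 0.03, 0], [0, 0, 0, 0.04, 0], [0, 0, 0, 0.04, 0], [0, 0, 0, 0.04, 0]])

```text
time: 9.95
tool_pos: [0.5023, 0.3114, 0.2199]
tool_rot: [3.141, 0.002, -0.517]
contact_force: [1.1, 0.6, -4.3]
opening: 0.0217
grip_force: 60.0
```

Call:
send_rows(targets=[[0, 0, 0, 0.03, 0], [0, 0, 0, 0.01, 0], [0, 0, 0, 0, 0], [0, 0, 0, 0, 0]])

```text
time: 10.35
tool_pos: [0.5023, 0.3109, 0.2563]
tool_rot: [3.139, 0.003, -0.517]
contact_force: [1.1, -0.2, -5.4]
opening: 0.0219
grip_force: 60.0
```

```bash
python3 tilt.py
```

```text
t 10.35 tcp [0.5023 0.3109 0.2563] yaw -0.517 F [ 1.1 -0.2 -5.4]
axis [ 0.4377 -0.2466  0.8647] n 10627 tilt 30.16 az -0.513 top [0.5583 0.2803 0.2746] r 0.0268 face centre [0.5277 0.2975 0.2141] px [  198    76   121   118 11130]
```

Call:
send_rows(targets=[[0, 0.005, -0.02, 0, 0.1], [0, 0.01, -0.04, 0, 0.1], [0, 0.01, -0.045, 0, 0.1], [0, 0.01, -0.045, 0, 0.1], [0, 0.01, -0.045, 0, 0.1]])

```text
time: 10.9
tool_pos: [0.5476, 0.1144, 0.2562]
tool_rot: [3.141, 0.004, -0.013]
contact_force: [0.5, -1.1, -4.3]
opening: 0.0219
grip_force: 60.0
```

Call:
send_rows(targets=[[0, 0.01, -0.045, 0, 0.1], [0, 0.008, -0.04, 0, 0], [0, 0.005, -0.03, 0, 0], [0, 0, 0, 0, 0], [0, 0, 0, 0, 0]])

```text
time: 11.4
tool_pos: [0.5707, 0.0006, 0.2564]
tool_rot: [-3.14, 0.004, 0.081]
contact_force: [0.3, 0.4, -5.2]
opening: 0.0217
grip_force: 60.0
```

Run:
```python
from tilt import *
nr,top,p=tilt();f=top-.07*nr
pin=np.array([.5837,.0036,.1574]);th=.085;n=np.array([.5*np.cos(th),.5*np.sin(th),.866])
print("misalign deg",np.degrees(np.arccos(nr@n)),"shift to 20mm above",pin+.02*n-f,"n",n)
cv2.imwrite("pics/w3.png",cv2.resize(p[...,::-1],(800,600)))
```

```text
t 11.4 tcp [0.5707 0.0006 0.2564] yaw 0.0811 F [ 0.3  0.4 -5.2]
axis [0.5024 0.0394 0.8637] n 10640 tilt 30.26 az 0.078 top [0.6346 0.0062 0.2747] r 0.0267 face centre [0.5994 0.0034 0.2142] px [  198    75   121   119 11187]
misalign deg 0.500336177764333 shift to 20mm above [-0.00577188  0.00105944 -0.03952624] n [0.49819484 0.04244884 0.866     ]
```

View pics/w3.png

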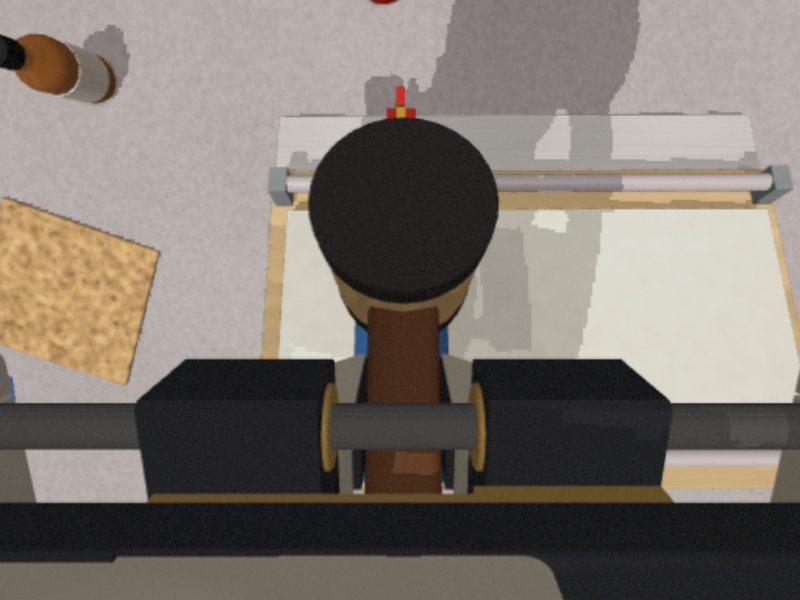

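Mallet head at (403,210), centred over the pin line. The yellow pointer (400,112) overlaps the red tongue (400,97), so the carriage is still at the mark. Tilt error is 0.5°. Approach to 20 mm above, then strike along the axis.

Call:
send_rows(targets=[[0, -0.003, 0.0006, -0.015, 0.003], [0, -0.0028, 0.0005, -0.0145, 0.002], [0, 0, 0, -0.01, 0], [0, 0, 0, 0, 0], [0, 0, 0, 0, 0]])

```text
time: 11.95
tool_pos: [0.5658, 0.0028, 0.2191]
tool_rot: [3.142, -0.0, 0.089]
contact_force: [0.3, 0.4, -4.2]
opening: 0.0216
grip_force: 60.0
```

Run:
```python
from tilt import *
nr,top,p=tilt();f=top-.07*nr
pin=np.array([.5837,.0036,.1574]);th=.085;n=np.array([.5*np.cos(th),.5*np.sin(th),.866])
e=f-pin;print("mis",np.degrees(np.arccos(nr@n)),"gap along n",e@n,"lateral",(e-n*(e@n)).round(4))
```

```text
t 11.95 tcp [0.5658 0.0028 0.2191] yaw 0.0887 F [ 0.3  0.4 -4.2]
axis [0.4982 0.0433 0.866 ] n 10659 tilt 30.01 az 0.087 top [0.6299 0.0091 0.2375] r 0.0269 face centre [0.595  0.0061 0.1769] px [  198    76   121   118 11203]
mis 0.3831761933802366 gap along n 0.022575164122199152 lateral [ 0.      0.0015 -0.0001]
```

Call:
send_rows(targets=[[0, -0.0045, -0.0019, -0.0078, 0], [0, -0.006, -0.0005, -0.0104, 0], [0, -0.0077, -0.0006, -0.0134, 0], [0, 0, 0, 0, 0], [0, 0, 0, 0, 0]])

```text
time: 12.5
tool_pos: [0.5485, -0.0011, 0.1889]
tool_rot: [3.141, -0.004, 0.088]
contact_force: [1.7, -0.1, 4.1]
opening: 0.0216
grip_force: 60.0
```

Run:
```python
from tilt import *
nr,top,p=tilt();f=top-.07*nr
pin=np.array([.5837,.0036,.1574]);th=.085;n=np.array([.5*np.cos(th),.5*np.sin(th),.866])
e=f-pin;print("mis",np.degrees(np.arccos(nr@n)),"gap along n",e@n,"lateral",(e-n*(e@n)).round(4))
```

```text
t 12.5 tcp [ 0.5485 -0.0011  0.1889] yaw 0.0875 F [ 1.7 -0.1  4.1]
axis [0.4702 0.0411 0.8816] n 11129 tilt 28.17 az 0.087 top [0.6124 0.005  0.2097] r 0.0267 face centre [0.5795 0.0021 0.148 ] px [  197    73   123   122 11620]
mis 1.873719084287679 gap along n -0.010263753648690055 lateral [ 0.0009 -0.001  -0.0005]
```

Call:
send_rows(targets=[[0, -0.0012, 0.0005, -0.0022, 0], [0, 0, 0, 0, 0]])

```text
time: 12.75
tool_pos: [0.5477, -0.001, 0.1874]
tool_rot: [3.139, -0.005, 0.088]
contact_force: [0.2, -2.0, 12.2]
opening: 0.0217
grip_force: 60.0
```

Run:
```python
from tilt import *
nr,top,p=tilt();f=top-.07*nr
pin=np.array([.5837,.0036,.1574]);th=.085;n=np.array([.5*np.cos(th),.5*np.sin(th),.866])
e=f-pin;print("mis",np.degrees(np.arccos(nr@n)),"gap along n",e@n,"lateral",(e-n*(e@n)).round(4))
```

```text
t 12.75 tcp [ 0.5477 -0.001   0.1874] yaw 0.0877 F [ 0.2 -2.  12.2]
axis [0.468  0.0414 0.8827] n 11161 tilt 28.02 az 0.088 top [0.6116 0.0051 0.2084] r 0.0268 face centre [0.5789 0.0022 0.1466] px [  197    73   123   122 11643]
mis 2.0140666208294555 gap along n -0.011804350713023186 lateral [ 0.0011 -0.0009 -0.0006]
```

The pin bottoms at −11.8 mm and the force jumps to well over 8 N, so it is fully down, about 2° off square. Retract along the axis.

Call:
send_rows(targets=[[0, 0.008, 0.0006, 0.0139, 0], [0, 0.012, 0.001, 0.0208, 0], [0, 0.01, 0.001, 0.02, 0], [0, 0, 0, 0.03, 0], [0, -0.01, 0.01, 0.01, 0]])

```text
time: 13.3
tool_pos: [0.5672, 0.0115, 0.2811]
tool_rot: [3.14, -0.002, 0.086]
contact_force: [0.0, 0.2, -3.7]
opening: 0.0216
grip_force: 60.0
```

Call:
send_rows(targets=[[0, -0.01, 0.045, 0, -0.1], [0, -0.01, 0.045, 0, -0.1], [0, -0.01, 0.045, 0, -0.1], [0, -0.01, 0.045, 0, -0.1], [0, -0.01, 0.045, 0, -0.1]])

```text
time: 13.8
tool_pos: [0.5136, 0.2391, 0.2783]
tool_rot: [3.14, 0.003, -0.416]
contact_force: [0.4, 0.3, -3.9]
opening: 0.0221
grip_force: 60.0
```

Call:
send_rows(targets=[[0, -0.01, 0.045, 0, -0.1], [0, 0, 0.03, 0, 0], [0, 0, 0, 0, 0], [0, 0, 0, 0, 0]])

```text
time: 14.2
tool_pos: [0.5044, 0.3127, 0.2782]
tool_rot: [3.138, 0.002, -0.51]
contact_force: [0.3, 0.3, -5.4]
opening: 0.0211
grip_force: 60.0
```

Run:
```python
from tilt import *
nr,top,p=tilt()
p,d,K,C=cam("top");P=cloud(d,K,C);H,S,V=masks(p);m=np.zeros(H.shape,bool);m[165:200,235:275]=((H>15)&(H<32)&(S>110))[165:200,235:275]
n,l,st,ce=cv2.connectedComponentsWithStats(m.astype(np.uint8))
for i in range(1,n):
    if st[i,4]>5: print("brass",st[i],np.nanmedian(P[l==i],0).round(4))
```

```text
t 14.2 tcp [0.5044 0.3127 0.2782] yaw -0.51 F [ 0.3  0.3 -5.4]
axis [ 0.42   -0.233   0.8771] n 11030 tilt 28.71 az -0.507 top [0.5606 0.2823 0.2985] r 0.0266 face centre [0.5312 0.2987 0.2371] px [  197    74   123   121 11495]
brass [250 165   2   4   8] [0.6627 0.0067 0.0565]
brass [260 175  15   3  32] [ 0.628  -0.0572  0.0526]
brass [235 177   9   3  21] [0.6188 0.0497 0.0533]
brass [250 184   5   5  19] [0.5809 0.0009 0.1569]
```

The pin is back up (brass top at z 0.157). Lower the mallet to the pad, rim at its original spot.

Call:
send_rows(targets=[[0, -0.0025, -0.0024, -0.02, -0.006], [0, 0, 0, -0.045, 0], [0, 0, 0, -0.045, 0], [0, 0, 0, -0.045, 0], [0, 0, 0, -0.03, 0]])

```text
time: 14.8
tool_pos: [0.5022, 0.3077, 0.0916]
tool_rot: [3.138, 0.003, -0.52]
contact_force: [0.3, -0.4, -4.4]
opening: 0.0217
grip_force: 60.0
```

Call:
send_rows(targets=[[0, 0, 0, -0.018, 0], [0, 0, 0, -0.01, 0], [0, 0, 0, -0.004, 0], [0, 0, 0, -0.002, 0], [0, 0, 0, 0, 0]])

```text
time: 15.3
tool_pos: [0.5043, 0.3099, 0.0618]
tool_rot: [-3.14, -0.001, -0.518]
contact_force: [0.3, 0.4, -4.9]
opening: 0.0216
grip_force: 60.0
```

```bash
python3 tilt.py
```

```text
t 15.3 tcp [0.5043 0.3099 0.0618] yaw -0.5185 F [ 0.3  0.4 -4.9]
axis [ 0.4137 -0.2391  0.8784] n 11039 tilt 28.55 az -0.524 top [0.5605 0.2794 0.0822] r 0.0268 face centre [0.5315 0.2962 0.0207] px [  197    74   123   121 11500]
```

Call:
send_rows(targets=[[0, -0.0025, 0, -0.002, 0], [0, 0, 0, -0.0016, 0], [0, 0, 0, 0, 0]])

```text
time: 15.65
tool_pos: [0.5011, 0.3101, 0.0575]
tool_rot: [-3.141, -0.0, -0.518]
contact_force: [-1.0, 0.4, -3.2]
opening: 0.0215
grip_force: 60.0
```

Call:
send_rows(targets=[[0, 0, 0, 0, 0], [0, 0, 0, 0, 0], [0, 0, 0, 0, 0]], grip_force=5)

```text
time: 15.95
tool_pos: [0.5014, 0.31, 0.0576]
tool_rot: [-3.141, -0.0, -0.518]
contact_force: [-1.2, 0.1, -0.6]
opening: 0.0222
grip_force: 5.0
```

Call:
send_rows(targets=[[0, -0.0029, 0.0016, -0.003, 0], [0, -0.0029, 0.0016, -0.003, 0], [0, -0.0029, 0.0016, -0.003, 0], [0, -0.0028, 0.0016, -0.004, 0], [0, -0.0028, 0.0016, -0.004, 0]])

```text
time: 16.45
tool_pos: [0.4866, 0.3182, 0.0399]
tool_rot: [-3.141, -0.0, -0.518]
contact_force: [-0.2, 0.1, -0.9]
opening: 0.0218
grip_force: 5.0
```

```bash
python3 tilt.py
```

```text
t 16.45 tcp [0.4866 0.3182 0.0399] yaw -0.518 F [-0.2  0.1 -0.9]
axis [ 0.184  -0.1056  0.9772] n 15285 tilt 12.25 az -0.521 top [0.5386 0.2895 0.0781] r 0.0264 face centre [0.5257 0.2969 0.0096] px [  189    72   139   141 15307]
```

Call:
send_rows(targets=[[0, -0.0022, 0.0012, -0.0042, 0], [0, -0.002, 0.0012, -0.0042, 0], [0, -0.002, 0.0011, -0.0042, 0], [0, -0.0018, 0.001, -0.0042, 0], [0, 0, 0, -0.0008, 0]])

```text
time: 17.0
tool_pos: [0.4786, 0.3227, 0.0226]
tool_rot: [3.142, 0.0, -0.518]
contact_force: [-2.7, 1.9, 6.9]
opening: 0.022
grip_force: 5.0
```

Call:
send_rows(targets=[[0, 0, 0, 0, 0], [0, 0, 0, 0, 0]])

```text
time: 17.2
tool_pos: [0.479, 0.3224, 0.0229]
tool_rot: [-3.141, -0.0, -0.518]
contact_force: [-2.1, 2.2, 3.2]
opening: 0.0222
grip_force: 5.0
```

```bash
python3 tilt.py
```

```text
t 17.2 tcp [0.479  0.3224 0.0229] yaw -0.5183 F [-2.1  2.2  3.2]
axis [-0.0233  0.0131  0.9996] n 18364 tilt 1.53 az 2.631 top [0.5233 0.2982 0.075 ] r 0.0264 face centre [0.5249 0.2973 0.005 ] px [  181    91   214   156 19547]
```

Call:
send_rows(targets=[[0.35, 0, 0, 0, 0], [0.45, 0, 0, 0, 0], [0.6, 0, 0, 0, 0], [0.6, 0, 0, 0, 0], [0.6, 0, 0, 0, 0]])

```text
time: 17.75
tool_pos: [0.479, 0.3223, 0.0226]
tool_rot: [3.141, 0.0, -0.518]
contact_force: [0.2, 1.7, 0.0]
opening: 0.0541
grip_force: 0.0
```

Call:
send_rows(targets=[[0.6, 0, 0, 0.01, 0], [0.6, 0, 0, 0.03, 0], [0.6, 0, 0, 0.04, 0], [0.6, 0, 0, 0.045, 0], [0.6, 0, 0, 0.045, 0]])

```text
time: 18.25
tool_pos: [0.4786, 0.3222, 0.1951]
tool_rot: [-3.141, -0.0, -0.518]
contact_force: [0.5, 0.1, 0.4]
opening: 0.0549
grip_force: 0.0
```

Call:
send_rows(targets=[[0.6, -0.02, -0.01, 0.045, 0], [0.8, -0.03, -0.02, 0.045, 0], [1, -0.015, -0.01, 0.04, 0], [1, 0, 0, 0, 0], [1, 0, 0, 0, 0]])

```text
time: 18.75
tool_pos: [0.418, 0.2851, 0.3181]
tool_rot: [-3.139, -0.002, -0.518]
contact_force: [0.1, -0.1, -0.9]
opening: 0.0825
grip_force: 0.0
```

```bash
python3 - <<'E'
from fit import *
o=observe();print(o["time"],o["tool_pos"])
p,d,K,C=cam("wrist");P=cloud(d,K,C)
for lo,hi,t in((.066,.09,"top"),(.04,.062,"hnd")):
    n,l,st,ce=cv2.connectedComponentsWithStats(((P[...,2]>lo)&(P[...,2]<hi)).astype(np.uint8))
    for i in range(1,n):
        Q=P[l==i];m=np.median(Q,0)
        if st[i,4]>500 and .4<m[0]<.55 and .2<m[1]<.4:
            c,nn,k=plane(Q,.003);r=cv2.minAreaRect(Q[:,:2].astype(np.float32));print(t,m.round(4),nn.round(3),np.round(r[0],4),np.round(r[1],4),r[2])
p=read_camera("scene")[0];cv2.imwrite("pics/end.png",cv2.resize(p[...,::-1],(800,600)))
E
python3 chk.py 2>/dev/null
```

```text
18.75 [0.41796771 0.28507972 0.31813892]
top [0.5254 0.2972 0.0745] [-0.002  0.002  1.   ] [0.525  0.2975] [0.0519 0.0519] 85.03460693359375
hnd [0.445  0.342  0.0522] [-0.009 -0.015  1.   ] [0.443  0.3443] [0.0223 0.1431] 60.44163513183594
```

View pics/end.png

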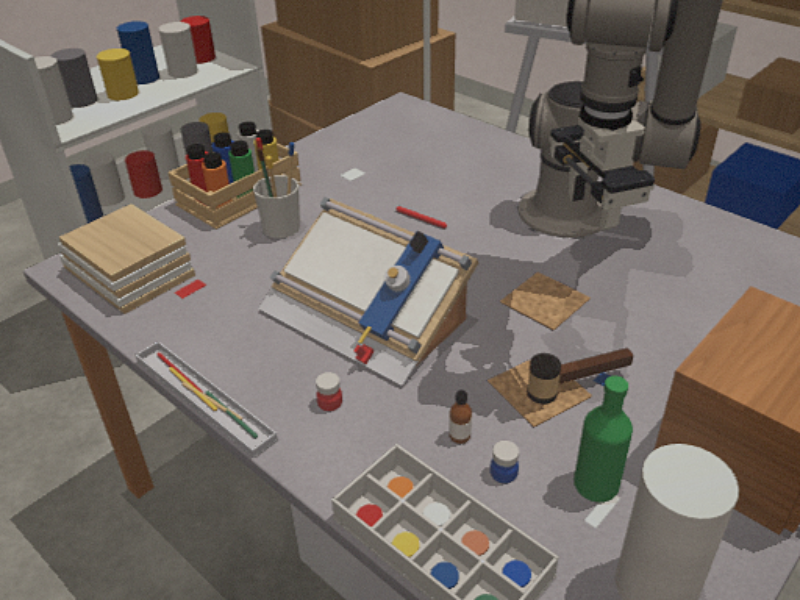

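The final view shows the mallet standing on its pad (543,385), the carriage with its pointer at the red mark (365,345), and nothing knocked over. The mallet is within about 1 mm of its start pose.

```bash
python3 -c "
from cell import hand_in
print(hand_in())"
```

```text
the job is handed in; nothing more can be done
None
```

The job is handed in at about 19 s of the 72 s: carriage within 1 mm of the mark, pin knocked to its stop about 2° off square (the mallet slipped slightly in the grip) and sprung back up, mallet back on its pad within about 1 mm, nothing knocked over.

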